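Conkers for the microscope

ROBOT

A 6-joint arm with a two-finger parallel gripper is mounted at the origin on the work surface. World frame = base frame: x ahead of the robot, y to its left, z up, the work surface at z = 0. Lengths are in m, angles in degrees, forces in N, time in s.
With the tool pointing down it reaches from about 0.4 to 0.825 m from the base axis. Payload 7 kg.
Tool frame: the origin (TCP) lies midway between the tips of the shut fingers; the grasp point (between the pads) lies 19 mm behind it; z points along the fingers, y is the line along which they close (so a half turn about z gives the same grasp; the last joint's range is limited). The gripper opens to 88 mm and grips with 3 to 60 N. Pads are 19 mm wide; open, the fingers measure 130 mm over their backs; the gripper's body (78 mm by 193 mm) begins 47 mm behind the grasp point.
Start: joints at [-48.409, 20.546, 0.682, 0, -70.136, -16.507], TCP at [0.286, -0.611, 0.227] pointing down, gripper open.
Joint ranges: [-176.03, 176.03], [-82.01, 121.73], [-58.28, 71.71], [-173.87, 95.51], [-174.79, -0.11], [-173.66, 173.66]. Speed limits (degrees/s): [136.94, 136.94, 172.46, 180, 180, 180].

INTERFACE

Orientations are given as [roll, pitch, yaw] about the fixed x, y, z axes, in that order (R = Rz(yaw) Ry(pitch) Rx(roll)).
In Python, from plant import r, eyes, workorder gives the robot as it stands.
- The arm moves only by the tool step_arm, never from a script. Its argument "plan" is a list of rows, each a list of 5 numbers: the shift along the tool's x, y, z each as a share of 25 cm, from -1 to 1, then the turn about the tool's z as a share of 60 degrees, from -1 to 1, then the finger opening in mm, from 0 to 87.6. In form: [[x, y, z, turn, jaw], ...]. A call has 1 to 12 rows; each row is the pose to reach, as a shift and turn from the pose commanded when the call began, along the tool's axes at that moment; what a row does not reach only later rows make up. A row lasts 1/12 s, in which the tool goes at most 41.7 mm and 7.16 degrees, less where a joint would pass 70% of its speed; a pose out of reach is approached as far as the arm can. A call with a number of a shift or a turn outside -1 to 1 is refused whole. A call with a gripper value outside its range is refused whole. The fingers move at their own pace and stop on an object; "newtons" is the grip in N (left out, the last holds). Time passes only in rows, so rows that repeat a pose let the fingers close. It gives the time, the measured TCP pose, the force, the opening and the grip force at its end, in the units of the state.
- r.get_state(): the state, without advancing time (a new reading comes with each control period).
- eyes.capture(name): name is "scene" or "side" or "wrist"; returns the picture (400x640x3 uint8, red, green, blue); there is no depth.
- eyes.camera_model(name): a dict with "fov_y" (degrees; the focal length in pixels is half the picture's height over the tangent of half this angle, whatever the lens; pixels are square), "cx", "cy" (the principal point, pixels), "world_to_cam" (4x4, takes a point from world to camera coordinates); the wrist camera has in their place "hand_eye" (4x4, takes a point from camera to tool coordinates, whose origin is the TCP and whose axes are the flange's). Camera axes: x right, y up, looking along -z (the intrinsics and any distortion apply to the point x, -y, -z); pixel columns grow to the right and rows downward; lengths in m; the calibration is good to about 2 mm. The wrist camera is an equidistant fisheye: a pixel r from the principal point sees the ray r / f radians off the axis. A picture is of the moment at which its call begins: read the wrist's pose just before it. camera_model takes no time and is no camera call.
- workorder.close_job(): hands the job in; it is judged then, once.
The state is a dict: "time_s": time; "joints": joint angles; "qd": joint speeds; "joint_torque": joint torques, N m; "tcp_pos": TCP position; "eef_rot": TCP orientation; "contact_force": force on the tool from outside, world axes, zero at the start; "moment": the same for the moment, N m; "gripper_width": finger opening in m; "gripper_force": force on a finger pad.
Only numpy, scipy, OpenCV 4.12 (cv2) and the standard library are available. Lean on these libraries where they do the work, as an engineer would, in place of code of your own. Each camera call takes 0.05 s, during which the arm holds its last target. There are 200 camera calls.

TASK

Take up the scoop by its black handle, scoop conkers out of the white tray and tip at least three of them gently, from close above, into the glass dish under the microscope; then stand the scoop, empty and level, back on its cork mat. Move conkers only with the scoop, never with the gripper, leave none anywhere but in the dish or the tray, do not shift the dish, knock the microscope or disturb anything else on the bench.

Things in the scene. Friction and masses are not known exactly. Their poses are not given: they have to be found in the camera images.
- scoop: Smooth aluminium scoop, about 0.16 kg, loose. Origin: centre of the bowl's underside; +x to its open front, +z up. Flat-bottomed bowl 96 mm long (x -48 to 48), 80 wide, 2 mm sheet: back wall 34 mm high, side walls sloping from 34 mm at the back to 10 at the front, no front wall. Tipped forward 25 degrees or more a conker rolls out; with the front raised 12 degrees it stays at the back.
- scoop_grip (a point): Centre of the scoop's black handle, where to grip it: at (-94, 0, 80) mm in the scoop's frame, axes as the scoop's. The handle rises backwards at 50 degrees: its axis is (-0.643, 0, 0.766). It is flat-sided, 18 mm wide along y, 16 mm thick, and ends 39 mm either side of this point.
- scoop_lip (a point): Middle of the scoop's thin (1 mm) front edge, on the underside, at (48, 0, 0) mm in the scoop's frame; axes as the scoop's.
- tray: White plastic sample tray, fixed, open on top, 35 mm high, walls and floor 4 mm thick. Origin: centre of its underside (inner floor at z = 4 mm); +x along its length, to the end farther from the robot. The inner floor is 240 mm (x) by 144 (y); the two end walls lean outwards by 30 degrees, the sides are upright. At first the conkers lie at x 8 to 106 mm; the near part is empty.
- dish: Round open glass dish, about 0.28 kg, loose, on the microscope's stage below the objective: outside 140 mm across and 32 high, wall 3, floor 4 mm thick. Origin: centre of its underside, z up.
- microscope: White stereo microscope, fixed. Origin: centre of the underside of its base, 190 mm (x) by 250 (y) by 28 thick, on whose top the dish stands. Pole, 32 mm thick, at (0, 88) mm; focusing block and knobs on it out to x +-61 mm, from z 193 up. Eyepieces lean to +y, top at z 385. Its -x side is the open one: nothing stands there before the dish and the head.
- objective (a point): Centre of the lower end of the microscope's objective, at (0, -40, 153) mm in its frame, above the dish; axes as the microscope's. The head hangs straight above this point: 60 mm across for the first 24 mm, up to 90 mm across from there to z = 310 mm, with zoom knobs out to x +-57 mm at z = 245 mm.
- mat: Cork mat, fixed, 200 mm (x) by 140 (y) by 6 thick, on which the scoop stands level at first. Origin: centre of its underside.
- conker1: Conker (horse-chestnut seed): a brown ball 25 mm across, 10 g, loose in the tray; it rolls. Origin: its centre.
- conker2: Another conker, the same: brown ball 25 mm across, origin at its centre.
- conker3: Another conker, the same: brown ball 25 mm across, origin at its centre.
- conker4: Another conker, the same: brown ball 25 mm across, origin at its centre.
- conker5: Another conker, the same: brown ball 25 mm across, origin at its centre.
- conker6: Another conker, the same: brown ball 25 mm across, origin at its centre.
- jar: Bystander, loose: amber glass jar with a black lid, 64 mm across and 95 mm tall. Origin: centre of its underside.
- vial: Bystander, loose: small glass vial with a white cap, 26 mm across and 56 mm tall, standing. Origin: centre of its underside.
- magnifier: Bystander, loose: hand lens lying flat, 78 mm rim and 95 mm black handle, 14 mm thick. Origin: centre of its underside.
- forceps: Bystander, loose: steel forceps lying flat, 130 mm long, 5 mm thick. Origin: centre of its underside.
- petri_dishes: Bystander, loose: two closed glass petri dishes stacked, 92 mm across and 33 mm tall. Origin: centre of its underside.

How it is judged:
By the outcome, as a careful person would: the job done as asked, in the order asked, and still so for the second after the job is handed in, with the robot touching nothing.
It also fails if it takes over 61 s, if anything falls off the work surface, if the arm or the gripper's body presses on something with over 40 N, if the wrist force passes 120 N, or if a joint passes its speed limit or range.

## Working session

There is one attempt and no reset: what is moved stays moved. The work goes in short steps, Python scripts to look and compute and a tool call to move; the robot and the scene stay as the last step left them, time stands still between calls to the robot, and variables do not carry over. Pictures are saved under pics/ and viewed, at most 10 in all, crops included, and the job is handed in when it is done.

Besides the shell and the picture viewer there is one more tool, called after "Request:" in YAML: its name, and indented under it one key for each argument. step_arm: Moves the arm, as the interface text tells. Its arguments: {"type":"object","properties":{"plan":{"type":"array"},"newtons":{"type":"number"}},"required":["plan"]}

```bash
ls; mkdir -p pics
cat > h.py <<'E'
import numpy as np, cv2
from scipy.spatial.transform import Rotation as R
from plant import r, eyes, workorder
def save(n,f):
    im=eyes.capture(n); cv2.imwrite(f'pics/{f}.png',im[:,:,::-1]); return im
def ray(n,u,v,st=None):
    m=eyes.camera_model(n); f=200/np.tan(np.radians(m['fov_y'])/2)
    x,y=(u-m['cx'])/f,(v-m['cy'])/f
    if 'hand_eye' in m:
        th=np.hypot(x,y); s=np.sin(th)/th if th>1e-9 else 1
        d=np.array([x*s,-y*s,-np.cos(th)]); st=st or r.get_state()
        T=np.eye(4); T[:3,:3]=R.from_euler('xyz',st['eef_rot'],degrees=True).as_matrix(); T[:3,3]=st['tcp_pos']
        C=T@np.array(m['hand_eye'])
    else:
        d=np.array([x,-y,-1]); C=np.linalg.inv(np.array(m['world_to_cam']))
    return C[:3,3],C[:3,:3]@d
def onz(n,u,v,z,st=None):
    o,d=ray(n,u,v,st); return o+d*(z-o[2])/d[2]
def proj(n,p):
    m=eyes.camera_model(n); f=200/np.tan(np.radians(m['fov_y'])/2)
    c=np.array(m['world_to_cam'])@np.append(p,1); return m['cx']-f*c[0]/c[2], m['cy']+f*c[1]/c[2]
E
python3 - <<'E'
from h import *
print(r.get_state())
a=save('scene','scene0');b=save('side','side0');save('wrist','w0')
for n in('scene','side','wrist'): print(n,eyes.camera_model(n))
E
```

```text
pics
{'time_s': 0.0, 'joints': array([-4.84112140e+01,  2.05889671e+01,  6.33718768e-01, -2.01194610e-02,
       -7.01362807e+01, -1.65051982e+01]), 'qd': array([-0.02686787, -0.11929362,  0.05876694,  0.06171543, -0.03275696,
       -0.05584904]), 'joint_torque': array([ 3.86285219e-04, -5.82716346e+01,  2.93060070e+01,  6.99741930e+00,
        6.86577841e-03, -1.55766948e-04]), 'tcp_pos': array([ 0.28590577, -0.61091351,  0.22565013]), 'eef_rot': array([ 1.79906869e+02, -7.87170453e-03, -1.54923257e+02]), 'contact_force': array([-0.04609879, -0.51834609,  0.4819834 ]), 'moment': array([ 0.00079816, -0.01420211, -0.06034941]), 'gripper_force': 0.0, 'gripper_width': 0.0874164416317461}
scene {'fov_y': 47.25760592379617, 'cx': 322.8413757838427, 'cy': 199.35012122012463, 'world_to_cam': array([[-0.49594463,  0.86834428, -0.00414099,  0.34012192],
       [-0.60633496, -0.3428795 ,  0.71748977,  0.25199216],
       [ 0.62160827,  0.35834602,  0.69655673, -1.5401777 ],
       [ 0.        ,  0.        ,  0.        ,  1.        ]])}
side {'fov_y': 52.91100059228665, 'cx': 324.8050427011655, 'cy': 203.42012877885705, 'world_to_cam': array([[-0.82007055, -0.57193416, -0.0193806 ,  0.44546397],
       [ 0.41909971, -0.62329944,  0.66019182, -0.34679886],
       [-0.38966617,  0.53328147,  0.75084695, -0.84101452],
       [ 0.        ,  0.        ,  0.        ,  1.        ]])}
wrist {'fov_y': 65.70646984690485, 'cx': 319.06461867556, 'cy': 195.15576039178208, 'hand_eye': array([[ 5.85216218e-04,  9.50489298e-01,  3.10756740e-01,
         8.57294326e-02],
       [ 9.99999610e-01, -7.61669510e-04,  4.46467319e-04,
        -1.13128340e-03],
       [ 6.61056343e-04,  3.10756357e-01, -9.50489374e-01,
        -1.59067931e-01],
       [ 0.00000000e+00,  0.00000000e+00,  0.00000000e+00,
         1.00000000e+00]])}
```

View pics/scene0.png

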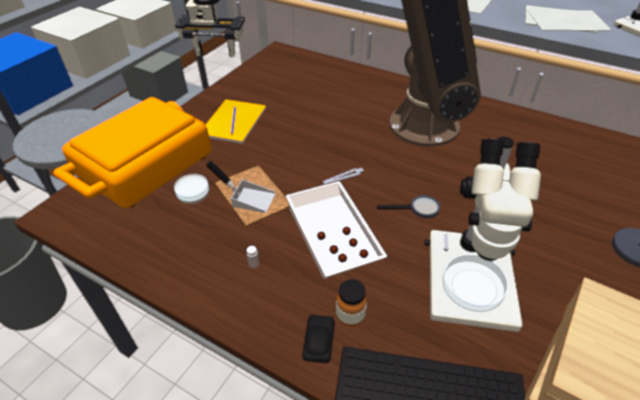

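View pics/side0.png

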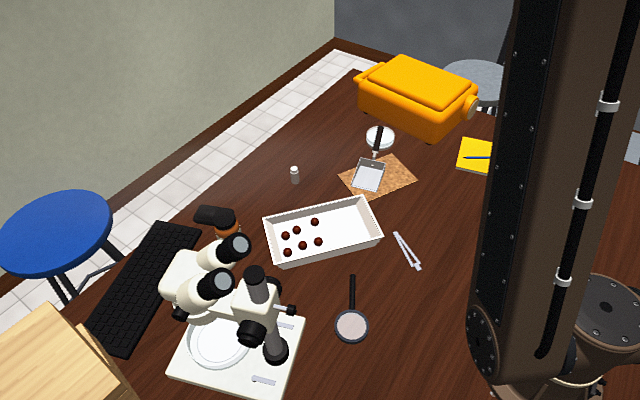

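View pics/w0.png

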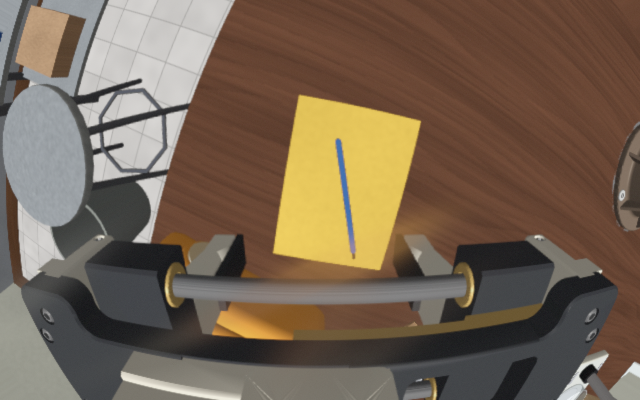

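The scene view shows the scoop on its mat at about (250,198), the tray at (336,228), the dish at (474,285) and the jar at (351,300). The side view shows the scoop at (368,172), the tray at (322,230) and the dish at (220,340). Next are rough positions from both views.

Run:
```python
from h import *
np.set_printoptions(precision=4,suppress=True)
P=dict(scene=dict(mat=[(257,167),(289,206),(245,222),(215,185)],trayrim=[(288,193),(341,181),(385,257),(328,275)],base=[(433,232),(512,240),(521,326),(430,318)],dish=[(474,285)],jar=[(351,286)],vial=[(252,246)],mag=[(426,206)],petri=[(191,187)]),
 side=dict(mat=[(337,177),(395,154),(418,178),(370,200)],trayrim=[(263,210),(366,196),(383,236),(279,266)],base=[(166,373),(307,318),(283,400)],dish=[(218,338)],jar=[(227,215)],vial=[(294,168)],mag=[(351,326)],petri=[(380,135)]))
Z=dict(mat=.006,trayrim=.035,base=.028,dish=.06,jar=.095,vial=.056,mag=.014,petri=.033)
for n in P:
  for k in P[n]: print(n,k,[onz(n,u,v,Z[k])[:2].round(3).tolist() for u,v in P[n][k]])
for n in('scene','side'):
  im=cv2.imread(f'pics/{n}0.png').astype(int); b,g,rr=im[...,0],im[...,1],im[...,2]
  m=((rr<140)&(rr>g+10)&(g<75)).astype(np.uint8)
  poly=np.array([proj(n,[*onz(n,u,v,.035)[:2],.02]) for u,v in P[n]['trayrim']],np.int32)
  mk=np.zeros_like(m); cv2.fillPoly(mk,[poly],1); mk=cv2.erode(mk,np.ones((9,9)))
  c,l,s,ce=cv2.connectedComponentsWithStats(m*mk)
  for i in range(1,c):
    if s[i,4]>15: print(n,'conker',ce[i].round(1),s[i,4],onz(n,*ce[i],.0165)[:2])
```

```text
scene mat [[0.463, -0.355], [0.555, -0.181], [0.664, -0.251], [0.588, -0.414]]
scene trayrim [[0.538, -0.194], [0.423, -0.091], [0.611, 0.128], [0.724, 0.036]]
scene base [[0.472, 0.199], [0.401, 0.379], [0.634, 0.452], [0.71, 0.279]]
scene dish [[0.606, 0.336]]
scene jar [[0.764, 0.113]]
scene vial [[0.753, -0.156]]
scene mag [[0.379, 0.147]]
scene petri [[0.649, -0.444]]
side mat [[0.661, -0.234], [0.565, -0.423], [0.456, -0.366], [0.531, -0.209]]
side trayrim [[0.742, 0.009], [0.536, -0.192], [0.428, -0.097], [0.592, 0.124]]
side base [[0.625, 0.451], [0.458, 0.191], [0.395, 0.355]]
side dish [[0.574, 0.343]]
side jar [[0.767, 0.107]]
side vial [[0.759, -0.153]]
side mag [[0.37, 0.146]]
side petri [[0.637, -0.449]]
scene conker [346.1 230.4] 34 [0.5663 0.0009]
scene conker [320.9 235.3] 35 [ 0.6129 -0.0474]
scene conker [352.8 242. ] 38 [0.5928 0.0335]
scene conker [333.4 249. ] 39 [0.6367 0.0022]
scene conker [363.3 253.1] 39 [0.6119 0.0722]
scene conker [342.  257.5] 40 [0.6498 0.0332]
side conker [314.4 221.4] 50 [ 0.6117 -0.0491]
side conker [296.4 229.5] 51 [0.6354 0.0004]
side conker [285.1 235.1] 54 [0.6486 0.032 ]
side conker [317.9 241.2] 59 [ 0.5653 -0.0006]
side conker [302.3 244.8] 58 [0.5921 0.0316]
side conker [287.  251.8] 56 [0.6113 0.0709]
```

Run:
```python
from h import *
np.set_printoptions(precision=3,suppress=True)
for n,L in dict(scene=[((208,164),.116),((233,187),.05),((240,183),.04),((273,190),.016),((262,212),.016),((231,199),.04)],side=[((378,127),.116),((375,152),.05),((386,163),.04),((362,157),.04),((380,192),.016),((352,187),.016)]).items():
  for p,z in L: print(n,p,onz(n,*p,z))
def tri(a,b):
  o1,d1=ray('scene',*a);o2,d2=ray('side',*b)
  s=np.linalg.lstsq(np.c_[d1,-d2],o2-o1,rcond=None)[0]; return o1+d1*s[0],o2+d2*s[1]
print('boxtop', [onz('side',u,v,z) for u,v,z in[(435,145,0),(476,105,0.05),(435,105,.13)]], [onz('scene',u,v,0) for u,v in[(210,145),(122,203)]])
print('lensknob',tri((476,112),(436,97)))
c=np.array([.575,-.03]);
for yaw in (50,):
  M=R.from_euler('z',yaw,degrees=True).as_matrix()[:2,:2]
  for p in[(.566,0),(.612,-.048),(.5925,.0325),(.636,.0015),(.6115,.0715),(.649,.0325)]: print(1000*(M.T@(p-c)))
  for p in [(.538,-.193),(.425,-.094),(.605,.127),(.733,.022)]: print('corner',1000*(M.T@(p-c)))
```

```text
scene (208, 164) [ 0.618 -0.389  0.116]
scene (233, 187) [ 0.605 -0.328  0.05 ]
scene (240, 183) [ 0.574 -0.329  0.04 ]
scene (273, 190) [ 0.532 -0.249  0.016]
scene (262, 212) [ 0.618 -0.226  0.016]
scene (231, 199) [ 0.637 -0.311  0.04 ]
side (378, 127) [ 0.616 -0.385  0.116]
side (375, 152) [ 0.6   -0.351  0.05 ]
side (386, 163) [ 0.553 -0.337  0.04 ]
side (362, 157) [ 0.627 -0.32   0.04 ]
side (380, 192) [ 0.518 -0.244  0.016]
side (352, 187) [ 0.596 -0.216  0.016]
boxtop [array([ 0.48 , -0.541,  0.   ]), array([ 0.435, -0.75 ,  0.05 ]), array([ 0.515, -0.561,  0.13 ])] [array([ 0.442, -0.555,  0.   ]), array([ 0.77 , -0.597,  0.   ])]
lensknob (array([0.426, 0.218, 0.364]), array([0.324, 0.046, 0.569]))
[17.196 26.178]
[  9.994 -39.914]
[59.127 26.768]
[ 63.34  -26.481]
[101.215  37.282]
[ 95.444 -16.513]
corner [-148.648  -76.431]
corner [-145.445   73.768]
corner [139.553  77.936]
corner [141.395 -87.61 ]
```

Request:
step_arm:
  plan:
    - [0,0,-0.15,0,80]
    - [0,0,-0.3,-0.1,80]
    - [-0.1,0.03,-0.44,-0.2,80]
    - [-0.25,0.08,-0.48,-0.3,80]
    - [-0.4,0.13,-0.48,-0.4,80]
    - [-0.55,0.19,-0.48,-0.5,80]
    - [-0.7,0.24,-0.48,-0.6,80]
    - [-0.85,0.29,-0.48,-0.7,80]
    - [-0.95,0.33,-0.48,-0.8,80]
    - [-1,0.34,-0.48,-0.9,80]
    - [-1,0.34,-0.48,-1,80]
    - [-1,0.34,-0.48,-1,80]

```text
time_s: 1.15
tcp_pos: [0.4773, -0.4273, 0.3461]
eef_rot: [180.0, 0.0, -94.5]
contact_force: [-0.1, 0.7, -0.4]
gripper_width: 0.0801
gripper_force: 0.0
```

Request:
step_arm:
  plan:
    - [-0.05,-0.14,0,-0.1,80]
    - [-0.1,-0.28,0,-0.2,80]
    - [-0.15,-0.42,0,-0.3,80]
    - [-0.15,-0.52,0,-0.4,80]
    - [-0.15,-0.58,0,-0.4,80]
    - [-0.15,-0.58,0,-0.4,80]
    - [-0.15,-0.58,0,-0.4,80]

```text
time_s: 1.73
tcp_pos: [0.6244, -0.4036, 0.3449]
eef_rot: [179.9, 0.1, -71.1]
contact_force: [0.4, -0.4, 1.0]
gripper_width: 0.08
gripper_force: 0.0
```

Run:
```python
from h import *
s=r.get_state(); print(s['tcp_pos'],s['eef_rot']); save('wrist','w1')
import json; json.dump({k:list(map(float,s[k])) for k in('tcp_pos','eef_rot')},open('w1.json','w'))
```

```text
[ 0.62436048 -0.40364989  0.34491979] [ 1.79898742e+02  8.48750035e-02 -7.11116777e+01]
```

View pics/w1.png

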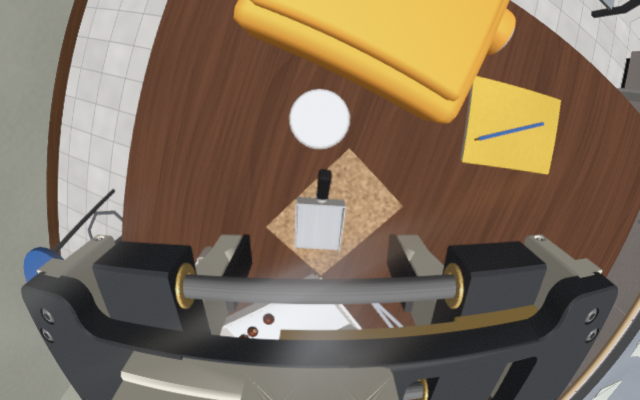

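The wrist view shows the scoop whole: the handle runs from (324,172) to (322,198) and the bowl corners are (298,198), (345,200), (341,250) and (295,248). Next I measure its pose.

Run:
```python
from h import *
import json
np.set_printoptions(precision=4,suppress=True)
s=json.load(open('w1.json')); im=cv2.imread('pics/w1.png').astype(int); S=im.sum(2)
# dark handle
m=np.zeros(S.shape,np.uint8); m[165:205,312:334]=(S[165:205,312:334]<110)
ys,xs=np.nonzero(m); print('handle',xs.mean(),ys.mean(),ys.min(),ys.max(),len(xs))
for y in range(ys.min(),ys.max()+1): print(y,xs[ys==y].min(),xs[ys==y].max(),end='; ')
print()
b,g,rr=im[...,0],im[...,1],im[...,2]
q=np.zeros_like(m); q[190:258,285:355]=((rr-b)[190:258,285:355]<25)&(S[190:258,285:355]>200)
for y in range(196,256,4):
  x=np.nonzero(q[y])[0]; print(y,x.min() if len(x) else 0,x.max() if len(x) else 0)
for p,z in [((298,198),.04),((345,200),.04),((341,250),.016),((295,248),.016)]: print(p,onz('wrist',*p,z,s))
for u,v,z in[(xs.mean(),ys.mean(),.086),(324,174,.116)]: print(onz('wrist',u,v,z,s))
```

```text
handle 322.8356807511737 186.19718309859155 170 198 213
170 323 324; 171 320 326; 172 319 324; 173 319 329; 174 319 329; 175 319 329; 176 319 320; 177 319 319; 178 319 319; 179 319 320; 180 319 329; 181 319 329; 182 319 329; 183 319 328; 184 319 328; 185 319 328; 186 319 328; 187 318 328; 188 318 328; 189 318 327; 190 318 327; 191 318 327; 192 318 327; 193 318 327; 194 318 327; 195 318 326; 196 318 326; 197 318 326; 198 323 323; 
196 316 316
200 297 342
204 296 344
208 296 345
212 296 344
216 295 344
220 295 343
224 295 343
228 295 342
232 295 342
236 295 341
240 295 340
244 295 340
248 309 339
252 0 0
(298, 198) [ 0.6317 -0.3265  0.04  ]
(345, 200) [ 0.5601 -0.3475  0.04  ]
(341, 250) [ 0.5288 -0.2497  0.016 ]
(295, 248) [ 0.6076 -0.227   0.016 ]
[ 0.606  -0.3703  0.086 ]
[ 0.6132 -0.3946  0.116 ]
```

Request:
step_arm:
  plan:
    - [-0.05,0.01,0.12,0.05,60]
    - [-0.1,0.02,0.26,0.05,60]
    - [-0.142,0.025,0.4,0.05,60]
    - [-0.142,0.025,0.54,0.05,60]
    - [-0.142,0.025,0.67,0.05,60]
    - [-0.142,0.025,0.77,0.05,60]
    - [-0.142,0.025,0.84,0.05,60]
    - [-0.142,0.025,0.88,0.05,60]
    - [-0.142,0.025,0.9,0.05,60]
    - [-0.142,0.025,0.9,0.05,60]

```text
time_s: 2.62
tcp_pos: [0.6061, -0.3723, 0.1215]
eef_rot: [180.0, 0.0, -74.0]
contact_force: [-0.3, -0.2, -0.6]
gripper_width: 0.0602
gripper_force: 0.0
```

Run:
```python
from h import *
s=r.get_state(); print(s['tcp_pos'],s['eef_rot']); save('wrist','w2')
im=cv2.imread('pics/w2.png'); cv2.imwrite('pics/w2c.png',cv2.resize(im[100:400,170:470],(600,600)))
```

```text
[ 0.60605961 -0.37225117  0.12151458] [ 1.79979396e+02  1.01866677e-02 -7.39957319e+01]
```

View pics/w2c.png

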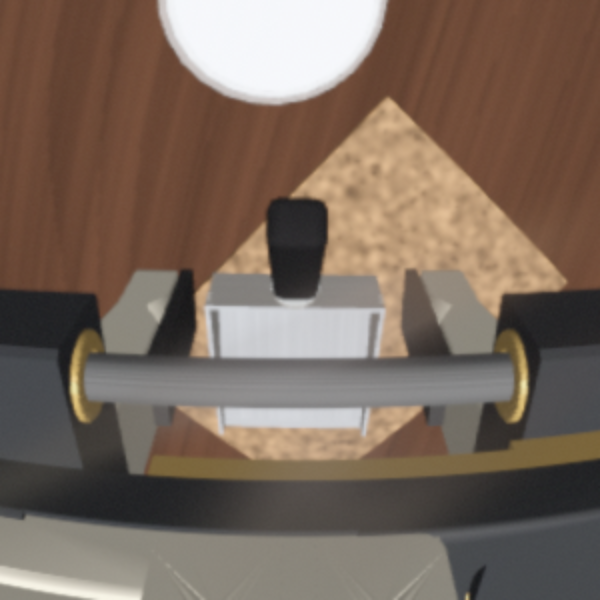

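The scoop is centred between the fingers, with the handle at crop (297,222) and the pads at x≈168 to 430. I go down and grip.

Request:
step_arm:
  plan:
    - [0,0,0.08,0,60]
    - [0,0,0.15,0,50]
    - [0,0,0.2,0,40]
    - [0,0,0.216,0,30]
    - [0,0,0.216,0,10]
    - [0,0,0.216,0,10]
    - [0,0,0.216,0,10]
    - [0,0,0.216,0,10]
    - [0,0,0.216,0,10]
  newtons: 40

```text
time_s: 3.42
tcp_pos: [0.6074, -0.3722, 0.0688]
eef_rot: [-179.9, -0.1, -73.9]
contact_force: [-0.4, 0.1, 2.1]
gripper_width: 0.0175
gripper_force: 39.9
```

Request:
step_arm:
  plan:
    - [0,0,-0.02,0,10]
    - [0,0,-0.06,0,10]
    - [0,0,-0.12,0,10]
    - [0,0,-0.2,0,10]
    - [0,0,-0.28,0,10]
    - [0,0,-0.34,0,10]
    - [0,0,-0.38,0,10]
    - [0,0,-0.4,0,10]
    - [0,0,-0.4,0,10]

```text
time_s: 4.17
tcp_pos: [0.6071, -0.3721, 0.1691]
eef_rot: [-179.9, -0.1, -73.9]
contact_force: [-0.2, 0.3, -1.3]
gripper_width: 0.0175
gripper_force: 39.9
```

Run:
```python
from h import *
s=r.get_state(); print(s['tcp_pos'],s['contact_force'],s['moment'],s['gripper_width'],s['gripper_force'])
w=save('wrist','w3')[:,:,::-1]
a=cv2.imread('pics/scene0.png')[175:285,280:395]; b=cv2.imread('pics/side0.png')[185:275,255:390]
a=cv2.resize(a,(460,440),interpolation=cv2.INTER_CUBIC); b=cv2.resize(b,(540,360),interpolation=cv2.INTER_CUBIC)
c=cv2.resize(w[150:300,270:370],(200,300)); s_=save('side','s3')[:,:,::-1][60:240,290:470]; 
o=np.zeros((600,800,3),np.uint8); o[:400,:418]=cv2.resize(a,(418,400)); o[:255,418:]=cv2.resize(b,(382,255)); o[300:600,420:620]=c; o[420:600,630:800]=s_[:,:170]
cv2.imwrite('pics/comb1.png',o)
```

```text
[ 0.60712873 -0.37207163  0.16908066] [-0.24614755  0.30342893 -1.32836288] [-0.12958151  0.07594076  0.00369831] 0.017463693893643814 39.927510023117065
```

View pics/comb1.png

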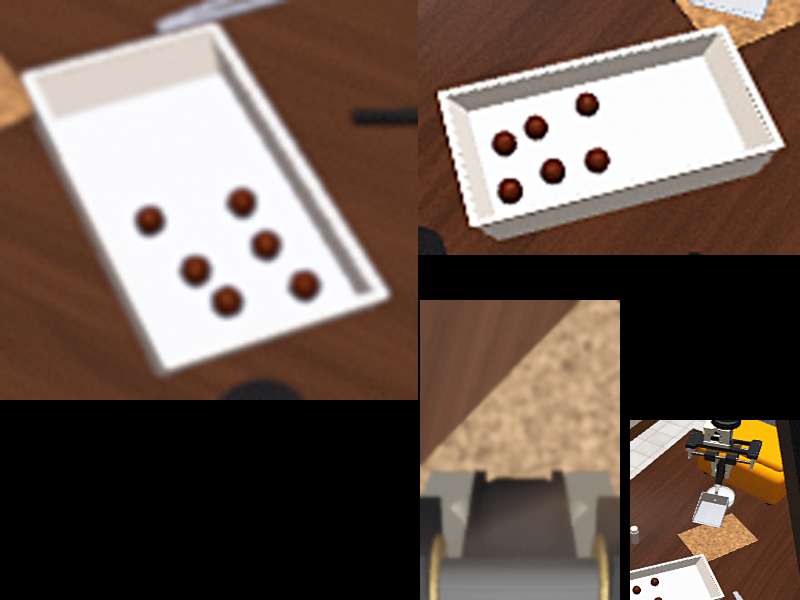

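Run:
```python
from h import *
np.set_printoptions(precision=4,suppress=True)
A=np.array([onz('scene',*p,.035)[:2] for p in[(286.05,195.6),(341.1,181.9),(386.7,255.9),(324,278.1)]])
B=np.array([onz('side',*p,.035)[:2] for p in[(362.4,194.9),(384,236.6),(274.8,264.9),(262.8,217.9)]])
for C in(A,B,(A+B)/2):
  print(C.tolist(),C.mean(0),'yaw',[np.degrees(np.arctan2(*(d)[::-1])) for d in(C[3]-C[0],C[2]-C[1])],np.linalg.norm(np.roll(C,-1,0)-C,axis=1), 'endyaw',[np.degrees(np.arctan2(*(d)[::-1]))-90 for d in(C[1]-C[0],C[2]-C[3])])
# scoop tilt check: white scoop in side view now, predict corners for tilt 0, yaw 106
g=np.array([.6071,-.3721,.188])
y=np.radians(106); ex=np.array([np.cos(y),np.sin(y),0]);ey=np.array([-ex[1],ex[0],0])
for t in(-10,0,10):
  tt=np.radians(t)
  f=lambda x,yy,z:(g+ex*((x+.094)*np.cos(tt)-(z-.08)*np.sin(tt))+ey*yy+np.array([0,0,(x+.094)*np.sin(tt)+(z-.08)*np.cos(tt)]))
  print('up',t,[np.round(proj('side',f(*p))).tolist() for p in[(.048,.04,0.01),(.048,-.04,.01),(-.048,.04,.034),(-.048,-.04,.034)]])
im=cv2.imread('pics/s3.png').astype(int); S=im.sum(2)
m=((im.max(2)-im.min(2)<25)&(S>330)).astype(np.uint8)[125:215,330:420]
c,l,s,ce=cv2.connectedComponentsWithStats(m)
for i in range(1,c):
  if s[i,4]>150:
    ys,xs=np.nonzero(l==i); h=cv2.approxPolyDP(cv2.convexHull(np.c_[xs+330,ys+125].astype(np.int32)),2.5,True); print(s[i],h[:,0].tolist())
```

```text
[[0.549343700886645, -0.1930198082560579], [0.4265556043891249, -0.08891182357992189], [0.6061310871563784, 0.13037553729239929], [0.736255786757786, 0.03203542506770446]] [ 0.5796 -0.0299] yaw [np.float64(50.28980890226732), np.float64(50.68578703585346)] [0.161  0.2834 0.1631 0.2926] endyaw [np.float64(49.70648582952131), np.float64(52.920291836658976)]
[[0.5463472441226749, -0.19036515399220066], [0.4247235711640837, -0.09705741597918793], [0.6027950841633125, 0.12696682464043402], [0.7245546787514845, 0.03033782792452555]] [ 0.5746 -0.0325] yaw [np.float64(51.08073182987373), np.float64(51.519650857094035)] [0.1533 0.2862 0.1554 0.2837] endyaw [np.float64(52.50515623927217), np.float64(51.564315951635166)]
[[0.54784547250466, -0.1916924811241293], [0.42563958777660427, -0.09298461977955491], [0.6044630856598454, 0.12867118096641667], [0.7304052327546353, 0.031186626496115005]] [ 0.5771 -0.0312] yaw [np.float64(50.67917414610191), np.float64(51.10472622476633)] [0.1571 0.2848 0.1593 0.2881] endyaw [np.float64(51.07157446350266), np.float64(52.25861180950105)]
up -10 [[381.0, 167.0], [353.0, 161.0], [389.0, 136.0], [362.0, 130.0]]
up 0 [[380.0, 164.0], [352.0, 158.0], [389.0, 136.0], [361.0, 130.0]]
up 10 [[380.0, 159.0], [351.0, 153.0], [389.0, 135.0], [361.0, 129.0]]
[ 22   0  43  43 964] [[392, 131], [393, 142], [380, 166], [352, 161], [362, 132], [375, 125]]
[  0  69  44  21 681] [[373, 214], [330, 214], [330, 202], [363, 194]]
```

```bash
cat >> h.py <<'E'
TY=51.2; TC=np.array([.575,-.032]); TM=R.from_euler('z',TY,degrees=True).as_matrix()[:2,:2]
def goto(x,y,z,yaw):  # shares from current measured pose to reach TCP pose
    s=r.get_state(); p=np.array(s['tcp_pos']); M=R.from_euler('xyz',[180,0,s['eef_rot'][2]],degrees=True).as_matrix()
    dy=(yaw-s['eef_rot'][2]+180)%360-180
    print('shares',(M.T@(np.array([x,y,z])-p)/.25).round(3),'turn',round(-dy/60,3))
def tray(x,y): return TC+TM@np.array([x,y])
E
python3 - <<'E'
from h import *
np.set_printoptions(precision=4,suppress=True)
for p in[(.566,0),(.612,-.048),(.5925,.0325),(.636,.0015),(.6115,.0715),(.649,.0325)]: print(1000*(TM.T@(p-TC)))
for lx in(-.005,.118): print(lx,tray(lx-.142,-.027))
goto(*tray(-.147,-.027),.169,TY-180)
E
```

```text
[19.2994 27.0654]
[ 10.7149 -38.8612]
[61.2329 26.7775]
[ 64.3307 -26.5484]
[103.5325  36.4077]
[ 96.636  -17.2551]
-0.005 [ 0.5039 -0.1635]
0.118 [ 0.581  -0.0676]
shares [-0.913  0.163 -0.009] turn 0.915
```

Request:
step_arm:
  plan:
    - [-0.03,0.01,0,0.04,10]
    - [-0.11,0.02,0,0.13,10]
    - [-0.23,0.04,0,0.24,10]
    - [-0.36,0.06,0,0.35,10]
    - [-0.49,0.09,0,0.46,10]
    - [-0.62,0.11,0,0.57,10]
    - [-0.74,0.13,0,0.68,10]
    - [-0.83,0.15,0,0.78,10]
    - [-0.89,0.16,0,0.86,10]
    - [-0.913,0.163,0,0.9,10]
    - [-0.913,0.163,0,0.915,10]
    - [-0.913,0.163,0,0.915,10]

```text
time_s: 5.27
tcp_pos: [0.504, -0.1636, 0.167]
eef_rot: [179.9, -0.0, -128.8]
contact_force: [1.3, -0.6, -1.6]
gripper_width: 0.0178
gripper_force: 39.9
```

Run:
```python
from h import *
s=r.get_state(); print(s['tcp_pos'],s['eef_rot'],s['qd'].round(1))
goto(*tray(-.147,-.028),.0672,TY-180)
im=save('side','s4')
cv2.imwrite('pics/s4c.png',cv2.resize(im[100:290,230:430,::-1],(630,598)))
```

```text
[ 0.50396277 -0.16364232  0.16697625] [ 1.79948265e+02 -4.03322350e-02 -1.28751100e+02] [-0.9  0.8  0.9  0.1  0.   2.3]
shares [-0.    -0.003  0.399] turn 0.001
```

View pics/s4c.png

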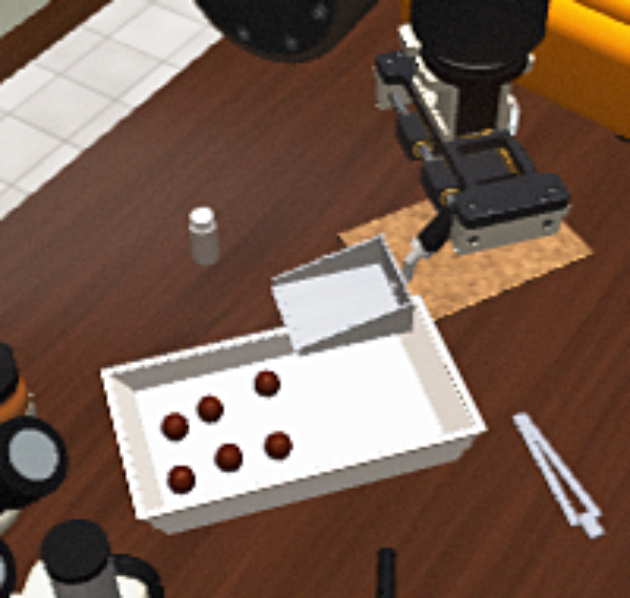

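```bash
cat >> h.py <<'E'
def scoop(p,g,yaw,t):  # scoop-frame point -> world, grip g, nose-up t deg
    Rm=R.from_euler('z',yaw,degrees=True)*R.from_euler('y',-t,degrees=True)
    return np.array(g)+Rm.apply(np.array(p)-[-.094,0,.08])
E
python3 - <<'E'
from h import *
for t in(-15,-10,-5,0,5):
  print(t,[((np.array(proj('side',scoop(p,[.504,-.1636,.186],51.2,t)))-[230,100])*3.15).round().tolist() for p in[(.048,.04,0),(.048,-.04,0),(-.048,.04,.034),(-.048,-.04,.034),(.048,.04,.01),(.048,-.04,.01)]])
E
```

```text
-15 [[328.0, 376.0], [300.0, 306.0], [430.0, 305.0], [396.0, 237.0], [325.0, 369.0], [297.0, 299.0]]
-10 [[317.0, 371.0], [289.0, 300.0], [424.0, 304.0], [391.0, 236.0], [314.0, 363.0], [287.0, 293.0]]
-5 [[306.0, 364.0], [279.0, 293.0], [419.0, 302.0], [386.0, 234.0], [305.0, 356.0], [278.0, 285.0]]
0 [[297.0, 356.0], [270.0, 285.0], [414.0, 300.0], [381.0, 231.0], [297.0, 348.0], [269.0, 277.0]]
5 [[289.0, 348.0], [262.0, 276.0], [410.0, 298.0], [377.0, 229.0], [289.0, 339.0], [262.0, 268.0]]
```

Request:
step_arm:
  plan:
    - [0,-0.003,0.04,0,10]
    - [0,-0.003,0.12,0,10]
    - [0,-0.003,0.21,0,10]
    - [0,-0.003,0.29,0,10]
    - [0,-0.003,0.35,0,10]
    - [0,-0.003,0.38,0,10]
    - [0,-0.003,0.392,0,10]
    - [0,-0.003,0.396,0,10]
    - [0,-0.003,0.396,0,10]

```text
time_s: 6.07
tcp_pos: [0.5053, -0.1646, 0.0687]
eef_rot: [-180.0, 0.0, -128.8]
contact_force: [0.4, 0.2, -0.4]
gripper_width: 0.0175
gripper_force: 39.9
```

Run:
```python
from h import *
s=r.get_state(); print(s['tcp_pos'],s['eef_rot'],s['contact_force'])
goto(*tray(-.024,-.028),s['tcp_pos'][2],TY-180)
```

```text
[ 0.50527239 -0.16464032  0.06872875] [-1.79982470e+02  3.51918230e-03 -1.28814674e+02] [ 0.36484926  0.18574637 -0.37524589]
shares [-0.492  0.003  0.   ] turn -0.0
```

Request:
step_arm:
  plan:
    - [-0.02,0,0.004,0,10]
    - [-0.07,0,0.006,0,10]
    - [-0.14,0.001,0.006,0,10]
    - [-0.22,0.001,0.006,0,10]
    - [-0.3,0.002,0.006,0,10]
    - [-0.37,0.002,0.006,0,10]
    - [-0.425,0.003,0.006,0,10]
    - [-0.46,0.003,0.006,0,10]
    - [-0.48,0.003,0.006,0,10]
    - [-0.486,0.003,0.006,0,10]
    - [-0.486,0.003,0.006,0,10]

```text
time_s: 6.98
tcp_pos: [0.5803, -0.0692, 0.067]
eef_rot: [180.0, -0.0, -128.8]
contact_force: [0.2, -0.1, -1.4]
gripper_width: 0.0176
gripper_force: 39.9
```

Run:
```python
from h import *
s=r.get_state(); print(s['tcp_pos'],s['contact_force'],s['moment'])
p=np.array(s['tcp_pos'][:2])-TC; print('grip tray',TM.T@p)
a=save('side','s5')[:,:,::-1]; b=save('scene','c5')[:,:,::-1]
o=np.hstack([cv2.resize(a[185:285,250:390],(420,300),interpolation=cv2.INTER_CUBIC),cv2.resize(b[170:280,280:395],(314,300),interpolation=cv2.INTER_CUBIC)]); cv2.imwrite('pics/comb5.png',o)
for n in('scene','side'):
  im=cv2.imread(f'pics/{"c5" if n=="scene" else "s5"}.png').astype(int); b,g,rr=im[...,0],im[...,1],im[...,2]
  m=((rr<140)&(rr>g+10)&(g<75)).astype(np.uint8)
  poly=np.array([proj(n,[*tray(x,y),.02]) for x,y in[(-.13,-.075),(.13,-.075),(.13,.075),(-.13,.075)]],np.int32)
  mk=np.zeros_like(m); cv2.fillPoly(mk,[poly],1)
  c,l,st,ce=cv2.connectedComponentsWithStats(m*mk)
  for i in range(1,c):
    if st[i,4]>12: print(n,ce[i].round(1),st[i,4],(1000*(TM.T@(onz(n,*ce[i],.0175)[:2]-TC))).round())
```

```text
[ 0.58034622 -0.06919469  0.06698457] [ 0.17131382 -0.13484619 -1.44053033] [0.02002532 0.03573964 0.00547201]
grip tray [-0.02563727 -0.02747284]
scene [346.5 230.3] 30 [21. 28.]
scene [352.8 242.1] 36 [63. 27.]
scene [363.3 253.1] 39 [105.  36.]
scene [335.3 262.8] 97 [107. -39.]
scene [349.5 260.8] 43 [114.  -5.]
side [279.3 232.7] 162 [109. -29.]
side [317.8 241.3] 56 [19. 28.]
side [302.2 244.7] 61 [60. 27.]
side [287.2 252. ] 51 [103.  37.]
```

View pics/comb5.png

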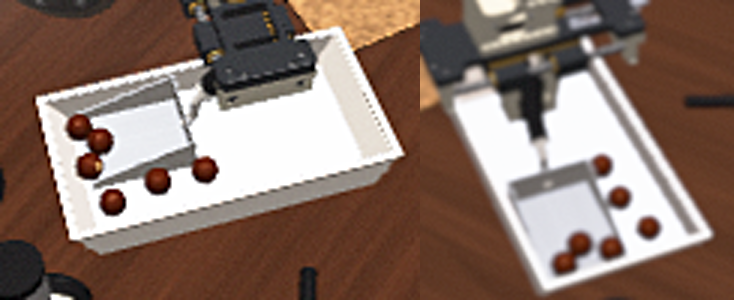

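Three conkers sit at the scoop's mouth against the end wall: side crop (80,126), (101,140) and (90,165). The other three are at the side of the scoop. I now press on the heel to raise the front.

Request:
step_arm:
  plan:
    - [-0.012,0,0,0,10]
    - [-0.012,0,0.004,0,10]
    - [0,0,0.01,0,10]
    - [0.01,0,0.018,0,10]
    - [0.02,0,0.026,0,10]
    - [0.031,0,0.034,0,10]
    - [0.041,0,0.042,0,10]
    - [0.05,0,0.05,0,10]
    - [0.06,0,0.058,0,10]
    - [0.069,0,0.065,0,10]
    - [0.069,0,0.065,0,10]
  newtons: 20

```text
time_s: 8.0
tcp_pos: [0.5702, -0.083, 0.0512]
eef_rot: [-179.9, 0.1, -128.8]
contact_force: [2.1, -0.5, 4.7]
gripper_width: 0.0178
gripper_force: 20.0
```

```bash
cat > look.py <<'E'
from h import *
import sys
t=sys.argv[1]
s=r.get_state(); print(s['tcp_pos'],s['eef_rot'][2],s['contact_force'].round(2),s['moment'].round(3),'grip tray',TM.T@(np.array(s['tcp_pos'][:2])-TC))
a=save('side','s'+t)[:,:,::-1]; b=save('scene','c'+t)[:,:,::-1]
o=np.hstack([cv2.resize(a[185:285,250:390],(420,300),interpolation=cv2.INTER_CUBIC),cv2.resize(b[170:280,280:395],(314,300),interpolation=cv2.INTER_CUBIC)]); cv2.imwrite(f'pics/comb{t}.png',o)
E
python3 look.py 6
```

```text
[ 0.57016995 -0.08304954  0.05117635] -128.83600759807646 [ 2.12 -0.54  4.7 ] [-0.161 -0.564 -0.071] grip tray [-0.04281137 -0.0282236 ]
```

View pics/comb6.png

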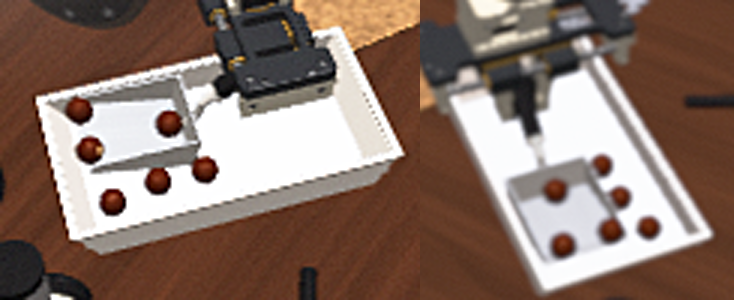

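One conker (side crop (169,122)) has rolled to the back. Two, at (78,110) and (90,150), perch between the raised lip and the end wall. Closing that gap should roll them in.

Request:
step_arm:
  plan:
    - [0,0,0,0,10]
    - [0,0,-0.004,0,10]
    - [-0.008,0,-0.01,0,10]
    - [-0.02,0,-0.01,0,10]
    - [-0.034,0,-0.01,0,10]
    - [-0.048,0,-0.01,0,10]
    - [-0.06,0,-0.01,0,10]
    - [-0.068,0,-0.01,0,10]
    - [-0.072,0,-0.01,0,10]
    - [-0.072,0,-0.01,0,10]
    - [-0.072,0,-0.01,0,10]
  newtons: 50

```text
time_s: 9.02
tcp_pos: [0.5808, -0.0686, 0.0532]
eef_rot: [180.0, -0.0, -128.8]
contact_force: [-0.6, -0.3, -2.9]
gripper_width: 0.0176
gripper_force: 50.0
```

```bash
cat >> look.py <<'E'
G=np.array(s['tcp_pos'])+[0,0,.019]
for n,k in(('scene','c'),('side','s')):
  im=cv2.imread(f'pics/{k+t}.png').astype(int); b,g,rr=im[...,0],im[...,1],im[...,2]
  m=((rr<140)&(rr>g+10)&(g<75)).astype(np.uint8)
  poly=np.array([proj(n,[*tray(x,y),.035]) for x,y in[(-.13,-.075),(.135,-.075),(.135,.075),(-.13,.075)]],np.int32)
  mk=np.zeros_like(m); cv2.fillPoly(mk,[poly],1)
  c,l,st,ce=cv2.connectedComponentsWithStats(m*mk)
  for i in range(1,c):
    if st[i,4]>12: print(n,ce[i].round(1),st[i,4],'floor',(1000*(TM.T@(onz(n,*ce[i],.0165)[:2]-TC))).round(),'z40',(1000*(TM.T@(onz(n,*ce[i],.04)[:2]-TC))).round())
E
python3 look.py 7
```

```text
[ 0.58084991 -0.06859054  0.05324131] -128.8108711834772 [-0.63 -0.26 -2.94] [-0.114  0.122 -0.051] grip tray [-0.02485082 -0.02748683]
scene [329.4 191.7] 36 floor [-130.   42.] z40 [-107.   32.]
scene [311.2 196.8] 39 floor [-130.  -13.] z40 [-107.  -21.]
scene [346.6 230.1] 28 floor [20. 29.] z40 [39. 20.]
scene [353.4 241.8] 28 floor [62. 29.] z40 [80. 20.]
scene [332.2 243.9] 48 floor [ 49. -23.] z40 [ 67. -31.]
scene [348.9 253.1] 53 floor [91.  4.] z40 [109.  -5.]
scene [363.4 253.1] 38 floor [104.  37.] z40 [121.  27.]
scene [333.2 261.9] 49 floor [102. -42.] z40 [119. -50.]
side [271.6 222.6] 56 floor [122. -70.] z40 [123. -50.]
side [299.7 227.5] 56 floor [ 53. -31.] z40 [ 56. -13.]
side [278.4 235.8] 58 floor [114. -20.] z40 [115.  -2.]
side [317.9 241.3] 54 floor [18. 28.] z40 [22. 44.]
side [302.3 244.7] 60 floor [60. 26.] z40 [63. 43.]
side [287.2 252. ] 54 floor [103.  37.] z40 [104.  53.]
```

Request:
step_arm:
  plan:
    - [0,0,0,0,10]
    - [0,0,0,0,10]
    - [0,0,0,0,10]
    - [0,0,0,0,10]

```text
time_s: 9.45
tcp_pos: [0.5809, -0.0687, 0.0534]
eef_rot: [-180.0, 0.0, -128.8]
contact_force: [-0.2, 0.5, -1.7]
gripper_width: 0.0172
gripper_force: 50.0
```

```bash
python3 look.py 8 | grep -v ' 19[0-9]'
```

```text
[ 0.58091927 -0.06868903  0.0533576 ] -128.82126628580895 [-0.18  0.45 -1.71] [-0.115  0.118  0.018] grip tray [-0.02488411 -0.0276026 ]
scene [346.6 230.1] 28 floor [20. 29.] z40 [39. 20.]
scene [331.9 243.5] 159 floor [ 48. -23.] z40 [ 66. -31.]
scene [353.3 241.8] 29 floor [62. 29.] z40 [80. 19.]
scene [363.3 253.1] 39 floor [104.  37.] z40 [121.  27.]
side [299.6 224.9] 139 floor [ 51. -40.] z40 [ 54. -21.]
side [317.9 241.3] 54 floor [18. 28.] z40 [22. 44.]
side [302.4 244.8] 59 floor [60. 27.] z40 [63. 43.]
side [287.2 252. ] 54 floor [103.  37.] z40 [104.  53.]
```

All three conkers are now at the back of the bowl. I lift gently and spend the last picture on the dish and microscope.

Request:
step_arm:
  plan:
    - [0,0,-0.01,0,10]
    - [0,0,-0.04,0,10]
    - [0.01,0,-0.09,0,10]
    - [0.02,0,-0.16,0,10]
    - [0.03,0,-0.24,0,10]
    - [0.04,0,-0.31,0,10]
    - [0.05,0,-0.36,0,10]
    - [0.05,0,-0.39,0,10]
    - [0.05,0,-0.4,0,10]
    - [0.05,0,-0.4,0,10]

```text
time_s: 10.38
tcp_pos: [0.5733, -0.0783, 0.154]
eef_rot: [-180.0, 0.1, -128.8]
contact_force: [0.2, 0.1, -2.5]
gripper_width: 0.0179
gripper_force: 50.0
```

```bash
cat >> h.py <<'E'
def wproj(p,s):
    m=eyes.camera_model('wrist'); f=200/np.tan(np.radians(m['fov_y'])/2)
    T=np.eye(4); T[:3,:3]=R.from_euler('xyz',s['eef_rot'],degrees=True).as_matrix(); T[:3,3]=s['tcp_pos']
    c=(np.linalg.inv(T@np.array(m['hand_eye']))@np.append(p,1))[:3]; rho=np.hypot(c[0],c[1]); th=np.arctan2(rho,-c[2])
    return m['cx']+f*th*c[0]/rho, m['cy']-f*th*c[1]/rho
def tops(im,cols=range(314,326)):  # first dark row per column (handle top)
    S=im.astype(int).sum(2); o=[]
    for c in cols:
        d=(S[205:262,c]<130); k=[i for i in range(len(d)-3) if d[i:i+4].all()]; o.append(205+k[0] if k else -1)
    return o
HT=[-.094-.643*.039,0,.08+.766*.039]
E
python3 - <<'E'
from h import *
s=r.get_state(); w=save('wrist','w9'); print(s['tcp_pos'],s['contact_force'],s['moment'])
print('now',tops(w)); print('w3',tops(cv2.imread('pics/w3.png')))
g=np.array(s['tcp_pos'])+[0,0,.019]
for t in range(20,-50,-10): print(t,[np.round(wproj(scoop(np.array(HT)+np.array(o),g,TY,t),s),1).tolist() for o in([.766*.008,0,.643*.008],[-.766*.008,0,-.643*.008])])
a=cv2.imread('pics/scene0.png')[130:335,420:530]; b=cv2.imread('pics/side0.png')[220:400,155:315]
cv2.imwrite('pics/comb9.png',np.hstack([cv2.resize(a,(322,600),interpolation=cv2.INTER_CUBIC),cv2.resize(b,(478,538),interpolation=cv2.INTER_CUBIC)[:600] if 0 else cv2.copyMakeBorder(cv2.resize(b,(478,538),interpolation=cv2.INTER_CUBIC),0,62,0,0,0)]))
E
```

```text
[ 0.57334887 -0.0782796   0.15396694] [ 0.15826908  0.14103087 -2.46839817] [-0.07506629  0.12972056 -0.03238453]
now [227, 227, 227, 227, 227, 227, 227, 227, 227, 227, 227, 227]
w3 [240, 240, 240, 240, 240, 240, 240, -1, -1, -1, -1, -1]
20 [[320.5, 240.1], [320.5, 209.7]]
10 [[320.5, 256.5], [320.5, 221.1]]
0 [[320.5, 273.7], [320.5, 235.2]]
-10 [[320.5, 290.6], [320.5, 251.2]]
-20 [[320.5, 306.0], [320.5, 268.2]]
-30 [[320.4, 319.2], [320.5, 285.3]]
-40 [[320.4, 329.7], [320.5, 301.3]]
```

View pics/comb9.png

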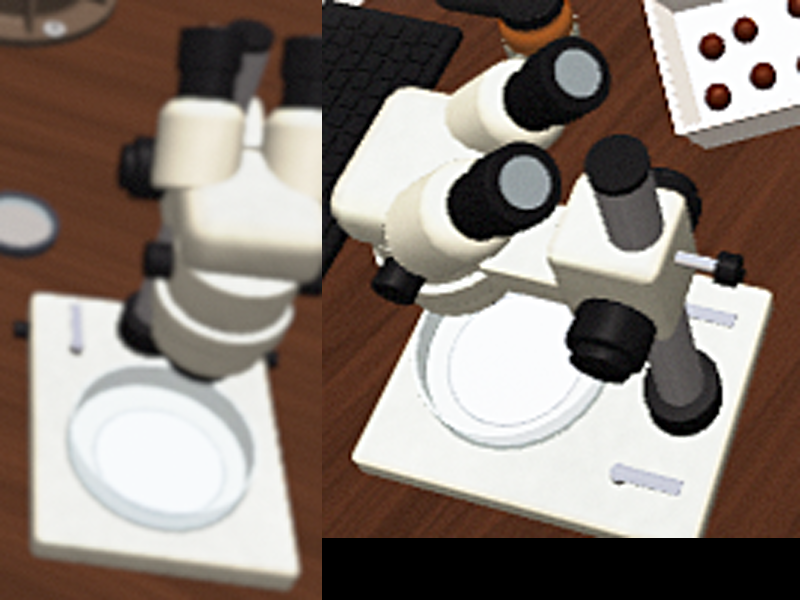

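The last picture shows the dish in the scene crop with its rim from x 67 to 254 and its floor ring centred near (157,462). The objective hangs over its back half. From here I work by numbers.

Run:
```python
from h import *
np.set_printoptions(precision=4,suppress=True)
for u,v,z in[(474.8,280.3,.06),(473.6,287.8,.032),(430.9,230.1,.028),(431.3,315.5,.028),(522.1,325.4,.028)]: print('scene',onz('scene',u,v,z))
for u,v,z in[(165,374,.028),(305.6,317.1,.028)]: print('side',onz('side',u,v,z))
# predicted rim pixels of hypotheses
for c in[(.592,.340),(.60,.337)]:
  for n,off,k in(('scene',(420,130),2.927),('side',(155,220),2.9875)):
    q=np.array([proj(n,[c[0]+.07*np.cos(a),c[1]+.07*np.sin(a),.06]) for a in np.linspace(0,6.28,60)]); q=(q-off)*k; print(c,n,q.min(0),q.max(0))
for f in('w3','w9'):
  im=cv2.imread(f'pics/{f}.png').astype(int).sum(2); print(f,im[205:262,316].tolist()); print(im[205:262,324].tolist())
```

```text
scene [0.5928 0.3339 0.06  ]
scene [0.5913 0.3372 0.032 ]
scene [0.4688 0.1921 0.028 ]
scene [0.7032 0.2788 0.028 ]
scene [0.6313 0.4537 0.028 ]
side [0.625  0.4531 0.028 ]
side [0.4616 0.1911 0.028 ]
(0.592, 0.34) scene [ 74.1437 369.5176] [265.6448 523.0699]
(0.592, 0.34) side [ 70.8619 244.6516] [272.4284 436.5613]
(0.6, 0.337) scene [ 66.8646 374.9813] [258.9306 529.7355]
(0.6, 0.337) side [ 66.3871 236.1064] [266.906  425.9087]
w3 [483, 482, 491, 511, 526, 523, 509, 493, 492, 496, 504, 508, 514, 514, 505, 494, 495, 501, 506, 497, 481, 469, 461, 451, 447, 445, 451, 451, 443, 420, 412, 415, 418, 363, 227, 112, 105, 110, 118, 130, 139, 145, 150, 158, 159, 172, 174, 175, 185, 189, 192, 207, 215, 216, 224, 234, 235]
[532, 520, 499, 464, 423, 409, 414, 423, 428, 423, 416, 425, 437, 450, 462, 463, 470, 483, 497, 503, 497, 492, 501, 521, 531, 534, 529, 513, 493, 467, 442, 443, 464, 409, 260, 127, 116, 124, 142, 142, 149, 161, 168, 171, 180, 179, 191, 194, 206, 214, 216, 229, 231, 236, 233, 238, 235]
w9 [652, 652, 653, 653, 653, 654, 653, 653, 653, 653, 650, 653, 652, 655, 652, 653, 652, 652, 650, 625, 527, 273, 84, 58, 71, 83, 69, 82, 81, 86, 95, 91, 102, 102, 98, 109, 113, 120, 124, 125, 129, 139, 155, 165, 173, 186, 196, 211, 223, 222, 233, 232, 224, 227, 231, 235, 240]
[651, 652, 652, 653, 654, 652, 653, 652, 652, 654, 652, 654, 654, 654, 653, 653, 653, 652, 651, 623, 527, 272, 91, 74, 76, 88, 89, 96, 89, 101, 103, 106, 110, 120, 118, 128, 132, 143, 152, 156, 162, 170, 177, 190, 202, 210, 224, 235, 250, 257, 256, 258, 262, 261, 252, 249, 245]
```

Request:
step_arm:
  plan:
    - [0,0,0.02,0,10]
    - [0,0,0.06,0,10]
    - [0,0,0.1,0,10]
    - [0,0,0.12,0,10]
    - [0,0,0.12,0,10]
  newtons: 30

```text
time_s: 10.85
tcp_pos: [0.5716, -0.0785, 0.1207]
eef_rot: [179.8, -0.2, -128.8]
contact_force: [-0.0, 0.0, -1.0]
gripper_width: 0.0178
gripper_force: 30.0
```

```bash
cat > tilt.py <<'E'
from h import *
s=r.get_state(); S=eyes.capture('wrist').astype(int).sum(2)
def edge(c):
    p=S[200:330,c]; 
    for i in range(len(p)-6):
        if p[i+2]<150 and p[i]>p[i+2]+120: return i+201
    return -1
e=np.median([edge(c) for c in range(314,327)])
tt=np.arange(20,-55,-1.); g=np.array(s['tcp_pos'])+[0,0,.019]; yw=s['eef_rot'][2]+180
rows=[wproj(scoop(np.array(HT)+[-.766*.008,0,-.643*.008],g,yw,t),s)[1]+3.8 for t in tt]
print('edge',e,'t',np.interp(e,rows,tt).round(1),'M',np.linalg.norm(s['moment'][:2]).round(3),'Fz',s['contact_force'][2].round(2),s['tcp_pos'].round(4),s['gripper_force'].round(1))
E
python3 tilt.py
```

```text
Traceback (most recent call last):
  File "tilt.py", line 11, in <module>
    print('edge',e,'t',np.interp(e,rows,tt).round(1),'M',np.linalg.norm(s['moment'][:2]).round(3),'Fz',s['contact_force'][2].round(2),s['tcp_pos'].round(4),s['gripper_force'].round(1))
                                                                                                                                                            ^^^^^^^^^^^^^^^^^^^^^^^^
AttributeError: 'float' object has no attribute 'round'
```

```bash
sed -i "s/,s\['gripper_force'\].round(1)//" tilt.py; python3 tilt.py
```

```text
edge 226.0 t 8.9 M 0.12 Fz -1.25 [ 0.5723 -0.0785  0.1217]
```

Request:
step_arm:
  plan:
    - [0,0,0,0,10]
    - [0,0,0,0,10]
  newtons: 20

```text
time_s: 11.12
tcp_pos: [0.5735, -0.0784, 0.1237]
eef_rot: [-180.0, 0.0, -128.8]
contact_force: [0.5, -0.8, -0.5]
gripper_width: 0.0178
gripper_force: 20.0
```

```bash
python3 tilt.py
```

```text
edge 226.0 t 9.1 M 0.173 Fz -0.49 [ 0.5735 -0.0784  0.1237]
```

Request:
step_arm:
  plan:
    - [0,0,0,0,10]
    - [0,0,0,0,10]
  newtons: 14

```text
time_s: 11.33
tcp_pos: [0.5732, -0.0784, 0.1236]
eef_rot: [-180.0, 0.0, -128.8]
contact_force: [0.1, 0.3, -2.4]
gripper_width: 0.0176
gripper_force: 14.0
```

```bash
python3 tilt.py
```

```text
edge 226.0 t 9.1 M 0.163 Fz -2.39 [ 0.5732 -0.0784  0.1236]
```

Request:
step_arm:
  plan:
    - [0,0,0,0,10]
    - [0,0,0,0,10]
  newtons: 11

```text
time_s: 11.55
tcp_pos: [0.5731, -0.0784, 0.1234]
eef_rot: [-180.0, 0.0, -128.8]
contact_force: [0.3, -0.1, -3.0]
gripper_width: 0.018
gripper_force: 11.0
```

```bash
python3 tilt.py
```

```text
edge 226.0 t 9.1 M 0.113 Fz -2.97 [ 0.5731 -0.0784  0.1234]
```

Request:
step_arm:
  plan:
    - [0,0,0,0,10]
  newtons: 9

```text
time_s: 11.68
tcp_pos: [0.5731, -0.0784, 0.1234]
eef_rot: [-180.0, 0.0, -128.8]
contact_force: [0.1, 0.2, -1.6]
gripper_width: 0.0181
gripper_force: 9.0
```

```bash
python3 tilt.py
```

```text
edge 228.0 t 7.6 M 0.114 Fz -1.61 [ 0.5731 -0.0784  0.1234]
```

Request:
step_arm:
  plan:
    - [0,0,0,0,10]
  newtons: 7.5

```text
time_s: 11.82
tcp_pos: [0.5731, -0.0784, 0.1233]
eef_rot: [-180.0, 0.0, -128.8]
contact_force: [-0.3, 0.5, -1.7]
gripper_width: 0.0182
gripper_force: 7.5
```

```bash
python3 tilt.py
```

```text
edge 237.0 t 1.2 M 0.091 Fz -1.67 [ 0.5731 -0.0784  0.1233]
```

Request:
step_arm:
  plan:
    - [0,0,0,0,10]
  newtons: 45

```text
time_s: 11.95
tcp_pos: [0.573, -0.0784, 0.1233]
eef_rot: [180.0, -0.0, -128.8]
contact_force: [-0.7, -0.0, -2.5]
gripper_width: 0.0176
gripper_force: 45.0
```

```bash
python3 tilt.py; python3 look.py 10 | grep -v ' 19[0-9]'
```

```text
edge 243.0 t -2.7 M 0.087 Fz -2.49 [ 0.573  -0.0784  0.1233]
[ 0.57306605 -0.07837622  0.12327744] -128.81645222581443 [ 0.43  0.03 -1.84] [-0.142  0.114  0.015] grip tray [-0.03735457 -0.02755231]
scene [328.5 223.5] 173 floor [-19.  -6.] z40 [  1. -14.]
scene [363.3 253.1] 39 floor [104.  37.] z40 [121.  27.]
side [308.1 213.9] 98 floor [ 19. -70.] z40 [ 23. -51.]
side [317.9 241.1] 58 floor [18. 27.] z40 [22. 44.]
side [302.3 245. ] 60 floor [60. 27.] z40 [63. 44.]
side [286.9 251.8] 56 floor [103.  36.] z40 [105.  52.]
```

Request:
step_arm:
  plan:
    - [-0.005,0,0.04,0,10]
    - [-0.015,0,0.1,0,10]
    - [-0.03,0,0.16,0,10]
    - [-0.044,0,0.205,0,10]
    - [-0.044,0,0.228,0,10]
    - [-0.024,0,0.242,0,10]
    - [0,0,0.26,0,10]
    - [0.02,0,0.278,0,10]
    - [0.04,0,0.298,0,10]
    - [0.06,0,0.318,0,10]
    - [0.06,0,0.318,0,10]
  newtons: 20

```text
time_s: 13.02
tcp_pos: [0.5626, -0.0908, 0.0429]
eef_rot: [180.0, -0.0, -128.9]
contact_force: [0.3, -0.2, 1.8]
gripper_width: 0.0181
gripper_force: 20.0
```

```bash
python3 tilt.py; python3 look.py 11 | grep -v ' 19[0-9]'
```

```text
edge 222.0 t 12.2 M 0.442 Fz 1.79 [ 0.5626 -0.0908  0.0429]
[ 0.56286761 -0.0906786   0.04323589] -128.86236819929468 [1.62 0.12 1.06] [-0.212 -0.019 -0.108] grip tray [-0.05333266 -0.027313  ]
scene [326.4 187.3] 27 floor [-151.   41.] z40 [-127.   31.]
scene [346.7 230.3] 27 floor [20. 29.] z40 [40. 20.]
scene [328.6 237.4] 148 floor [ 26. -23.] z40 [ 45. -31.]
scene [353.6 241.5] 24 floor [62. 30.] z40 [80. 20.]
scene [363.3 253.1] 39 floor [104.  37.] z40 [121.  27.]
side [307.7 222.9] 139 floor [ 28. -40.] z40 [ 32. -21.]
side [317.8 241.3] 56 floor [19. 28.] z40 [23. 44.]
side [302.4 244.9] 56 floor [60. 27.] z40 [63. 43.]
side [287.3 252. ] 51 floor [102.  37.] z40 [104.  53.]
```

Request:
step_arm:
  plan:
    - [0,0,0,0,10]
    - [0,0,-0.01,0,10]
    - [0,0,-0.04,0,10]
    - [0,0,-0.09,0,10]
    - [0,0,-0.16,0,10]
    - [0,0,-0.24,0,10]
    - [0,0,-0.32,0,10]
    - [0,0,-0.4,0,10]
    - [0,0,-0.46,0,10]
    - [0,0,-0.5,0,10]
    - [0,0,-0.52,0,10]
    - [0,0,-0.53,0,10]
  newtons: 50

```text
time_s: 14.17
tcp_pos: [0.5638, -0.0899, 0.1771]
eef_rot: [-180.0, 0.0, -128.8]
contact_force: [-1.3, 0.4, -2.5]
gripper_width: 0.0176
gripper_force: 50.0
```

```bash
cat >> h.py <<'E'
DC=np.array([.590,.335]); EX=np.array([-.342,.940])
def mic(x): return DC+x*EX
E
python3 tilt.py
python3 - <<'E'
from h import *
goto(*mic(-.19),.175,-70)
E
```

```text
edge 223.0 t 11.5 M 0.148 Fz -2.51 [ 0.5638 -0.0899  0.1771]
shares [-0.997  0.333  0.007] turn -0.98
```

Request:
step_arm:
  plan:
    - [-0.02,0.006,0,-0.02,10]
    - [-0.06,0.02,0,-0.06,10]
    - [-0.12,0.04,0,-0.12,10]
    - [-0.2,0.066,0,-0.2,10]
    - [-0.29,0.096,0,-0.29,10]
    - [-0.39,0.13,0,-0.38,10]
    - [-0.49,0.163,0,-0.48,10]
    - [-0.59,0.196,0,-0.58,10]
    - [-0.68,0.226,0,-0.67,10]
    - [-0.76,0.253,0,-0.75,10]
    - [-0.83,0.276,0,-0.82,10]
    - [-0.88,0.293,0,-0.88,10]

```text
time_s: 15.22
tcp_pos: [0.6445, 0.1292, 0.1745]
eef_rot: [179.9, -0.0, -75.7]
contact_force: [0.3, 0.1, -1.3]
gripper_width: 0.0174
gripper_force: 50.0
```

```bash
cat > look2.py <<'E'
from h import *
import sys
t=sys.argv[1]
save('side','s'+t); save('scene','c'+t)
for n,k in(('scene','c'),('side','s')):
  im=cv2.imread(f'pics/{k+t}.png').astype(int); b,g,rr=im[...,0],im[...,1],im[...,2]
  m=((rr<150)&(rr>g+12)&(g<75)).astype(np.uint8)
  if len(sys.argv)>2: gg=mic(0)
  else: gg=np.array(r.get_state()['tcp_pos'])[:2]+.07*EX
  u,v=proj(n,[*gg,.09]); mk=np.zeros_like(m); cv2.circle(mk,(int(u),int(v)),55,1,-1)
  # conker brown: darker, redder than table; keep compact blobs not touching the disc edge
  c,l,st,ce=cv2.connectedComponentsWithStats(m*mk)
  for i in range(1,c):
    if 12<st[i,4]<250: print(n,ce[i].round(1),st[i].tolist(),im[l==i].mean(0).round(),'z.045:',onz(n,*ce[i],.045)[:2].round(3),'z.13',onz(n,*ce[i],.13)[:2].round(3))
E
python3 look2.py 12
python3 - <<'E'
from h import *
goto(*mic(-.19),.175,-70)
E
```

```text
scene [409. 203.] [407, 202, 5, 3, 13] [43. 48. 69.] z.045: [0.422 0.111] z.13 [0.508 0.135]
scene [424.3 238.6] [418, 228, 12, 22, 188] [26. 43. 93.] z.045: [0.519 0.191] z.13 [0.595 0.206]
scene [363.3 253.1] [360, 250, 7, 7, 39] [26. 42. 90.] z.045: [0.634 0.081] z.13 [0.698 0.107]
side [287.  251.6] [283, 248, 9, 9, 56] [11. 22. 72.] z.045: [0.597 0.084] z.13 [0.555 0.126]
side [245.7 259.8] [241, 255, 11, 11, 72] [15. 29. 79.] z.045: [0.666 0.16 ] z.13 [0.616 0.194]
shares [-0.095 -0.067 -0.003] turn -0.096
```

```bash
python3 - <<'E'
from h import *
goto(*mic(-.172),.146,-70)
E
python3 tilt.py
```

```text
shares [-0.166 -0.06   0.113] turn -0.096
edge 304.0 t -39.4 M 0.219 Fz -1.99 [0.6446 0.1294 0.1743]
```

Request:
step_arm:
  plan:
    - [-0.05,-0.015,0.01,-0.05,10]
    - [-0.09,-0.03,0.03,-0.08,10]
    - [-0.12,-0.045,0.06,-0.096,10]
    - [-0.145,-0.055,0.085,-0.096,10]
    - [-0.16,-0.06,0.102,-0.096,10]
    - [-0.166,-0.06,0.113,-0.096,10]
    - [-0.166,-0.06,0.113,-0.096,10]
    - [-0.166,-0.06,0.113,-0.096,10]

```text
time_s: 16.03
tcp_pos: [0.6489, 0.171, 0.1479]
eef_rot: [180.0, -0.0, -70.3]
contact_force: [-0.4, 0.3, -0.8]
gripper_width: 0.0177
gripper_force: 50.0
```

```bash
sed -i 's/p\[i+2\]<150 and p\[i\]>p\[i+2\]+120/p[i+2]<150 and p[i]>p[i+2]+60/' tilt.py; python3 tilt.py; python3 look2.py 13
python3 - <<'E'
from h import *
w=eyes.capture('wrist').astype(int).sum(2); print(w[205:262,316].tolist()); goto(*mic(-.172),.146,-70)
E
```

```text
edge 221.0 t 12.9 M 0.172 Fz -0.76 [0.6489 0.171  0.1479]
scene [382.3 239.1] [380, 233, 5, 12, 34] [44. 59. 91.] z.045: [0.571 0.102] z.13 [0.642 0.126]
scene [439.2 252.2] [434, 241, 11, 23, 186] [25. 42. 93.] z.045: [0.542 0.237] z.13 [0.616 0.247]
side [237.3 278.9] [234, 275, 9, 11, 61] [12. 27. 82.] z.045: [0.646 0.211] z.13 [0.598 0.239]
[171, 171, 175, 178, 178, 178, 181, 181, 183, 187, 179, 178, 181, 177, 176, 177, 150, 97, 57, 60, 69, 71, 61, 73, 71, 73, 65, 75, 73, 73, 68, 82, 81, 91, 71, 88, 96, 110, 126, 145, 169, 183, 200, 207, 190, 172, 150, 129, 116, 117, 104, 108, 109, 112, 117, 120, 120]
shares [-0.01  -0.002  0.01 ] turn -0.005
```

Request:
step_arm:
  plan:
    - [0,0,0,0,10]
  newtons: 9

```text
time_s: 16.32
tcp_pos: [0.6492, 0.171, 0.1485]
eef_rot: [-180.0, 0.0, -70.3]
contact_force: [-0.6, -0.4, -1.3]
gripper_width: 0.018
gripper_force: 9.0
```

```bash
python3 tilt.py
```

```text
edge 225.0 t 9.7 M 0.17 Fz -1.25 [0.6492 0.171  0.1485]
```

Request:
step_arm:
  plan:
    - [0,0,0,0,10]
  newtons: 7.5

```text
time_s: 16.45
tcp_pos: [0.6491, 0.1711, 0.1483]
eef_rot: [-180.0, 0.0, -70.3]
contact_force: [-0.4, -0.5, -2.0]
gripper_width: 0.0176
gripper_force: 7.5
```

```bash
python3 tilt.py
```

```text
edge 242.0 t -2.2 M 0.183 Fz -2.02 [0.6491 0.1711 0.1483]
```

Request:
step_arm:
  plan:
    - [-0.02,0,-0.03,0,10]
  newtons: 30

```text
time_s: 16.58
tcp_pos: [0.6465, 0.1749, 0.1541]
eef_rot: [179.8, -0.0, -70.3]
contact_force: [-0.2, -0.3, -2.0]
gripper_width: 0.0177
gripper_force: 30.0
```

```bash
python3 tilt.py; python3 look2.py 14 1
```

```text
edge 249.0 t -6.6 M 0.175 Fz -1.98 [0.6465 0.1749 0.1541]
scene [458.6 225.4] [443, 217, 27, 16, 238] [38. 56. 94.] z.045: [0.435 0.25 ] z.13 [0.52  0.259]
scene [433.  261.7] [428, 250, 11, 24, 159] [28. 46. 96.] z.045: [0.577 0.234] z.13 [0.647 0.245]
scene [427.3 287.3] [425, 282, 5, 14, 40] [ 43.  62. 100.] z.045: [0.651 0.248] z.13 [0.714 0.257]
side [236.4 278.4] [233, 274, 9, 10, 38] [10. 19. 62.] z.045: [0.649 0.211] z.13 [0.601 0.24 ]
```

Request:
step_arm:
  plan:
    - [-0.03,0,-0.012,0,10]
  newtons: 8

```text
time_s: 16.82
tcp_pos: [0.6447, 0.1824, 0.1584]
eef_rot: [180.0, -0.0, -70.3]
contact_force: [0.6, -0.0, -1.9]
gripper_width: 0.0183
gripper_force: 8.0
```

```bash
python3 tilt.py
```

```text
edge 250.0 t -7.2 M 0.133 Fz -1.92 [0.6447 0.1824 0.1584]
```

Request:
step_arm:
  plan:
    - [-0.02,0,-0.012,0,10]
  newtons: 6.8

```text
time_s: 16.95
tcp_pos: [0.6428, 0.1878, 0.1614]
eef_rot: [180.0, -0.0, -70.3]
contact_force: [0.3, -0.7, -1.6]
gripper_width: 0.0178
gripper_force: 6.8
```

```bash
python3 tilt.py; python3 look2.py 15 1 | grep -v 'scene .4[256][0-9.]* 2[2]'
```

```text
edge 253.0 t -9.0 M 0.212 Fz -1.55 [0.6428 0.1878 0.1614]
scene [473.  269.5] [469, 266, 9, 8, 51] [23. 40. 88.] z.045: [0.553 0.321] z.13 [0.626 0.324]
scene [427. 286.] [424, 280, 6, 16, 48] [ 43.  62. 100.] z.045: [0.648 0.246] z.13 [0.711 0.256]
scene [477.7 287. ] [472, 282, 12, 11, 86] [23. 42. 94.] z.045: [0.595 0.344] z.13 [0.664 0.344]
side [224.6 320. ] [221, 318, 9, 4, 17] [ 9. 14. 45.] z.045: [0.598 0.303] z.13 [0.555 0.322]
side [215.2 325.9] [210, 321, 11, 11, 96] [10. 23. 74.] z.045: [0.606 0.324] z.13 [0.562 0.341]
```

Request:
step_arm:
  plan:
    - [0,0,0,0,10]
    - [0,0,0,0,10]
    - [0,0,0,0,10]
  newtons: 30

```text
time_s: 17.35
tcp_pos: [0.6431, 0.1875, 0.1614]
eef_rot: [180.0, -0.0, -70.3]
contact_force: [-0.5, 0.0, -0.9]
gripper_width: 0.0177
gripper_force: 30.0
```

```bash
python3 tilt.py; python3 look2.py 16 1
```

```text
edge 253.0 t -9.0 M 0.111 Fz -0.87 [0.6431 0.1875 0.1614]
scene [458.8 225.3] [443, 217, 27, 16, 241] [38. 56. 93.] z.045: [0.435 0.25 ] z.13 [0.52 0.26]
scene [497.2 287.7] [491, 275, 13, 26, 191] [22. 41. 91.] z.045: [0.576 0.383] z.13 [0.646 0.379]
scene [427.  286.1] [424, 280, 6, 16, 46] [ 43.  62. 100.] z.045: [0.648 0.246] z.13 [0.711 0.256]
```

Request:
step_arm:
  plan:
    - [0.02,0,-0.02,0,10]
    - [0.07,0,-0.04,0,10]
    - [0.16,0,-0.06,0,10]
    - [0.27,0,-0.08,0,10]
    - [0.39,0,-0.11,0,10]
    - [0.52,0,-0.14,0,10]
    - [0.65,0,-0.16,0,10]
    - [0.77,0,-0.17,0,10]
    - [0.87,0,-0.17,0,10]
    - [0.94,0,-0.17,0,10]
    - [0.98,0,-0.17,0,10]
    - [1,0,-0.17,0,10]
  newtons: 40

```text
time_s: 18.5
tcp_pos: [0.7279, -0.0501, 0.2043]
eef_rot: [-180.0, -0.0, -70.4]
contact_force: [0.2, 0.3, -1.8]
gripper_width: 0.0181
gripper_force: 40.0
```

```bash
python3 tilt.py; python3 look2.py 17 1
python3 - <<'E'
from h import *
goto(.6074,-.3722,.20,-74)
E
```

```text
edge -1.0 t 20.0 M 0.132 Fz -1.84 [ 0.7279 -0.0501  0.2043]
scene [458.8 225.3] [443, 217, 27, 16, 241] [39. 57. 95.] z.045: [0.435 0.25 ] z.13 [0.519 0.26 ]
scene [426.4 271.2] [423, 249, 7, 45, 174] [39. 58. 97.] z.045: [0.61 0.23] z.13 [0.677 0.241]
scene [497.2 287.7] [491, 275, 13, 26, 191] [23. 42. 93.] z.045: [0.576 0.383] z.13 [0.646 0.379]
side [236.3 280.3] [233, 274, 8, 14, 55] [26. 43. 80.] z.045: [0.646 0.215] z.13 [0.598 0.243]
shares [1.06  0.89  0.016] turn 0.062
```

Request:
step_arm:
  plan:
    - [0.03,0.025,0,0,10]
    - [0.09,0.075,0,0.01,10]
    - [0.18,0.15,0,0.02,10]
    - [0.29,0.24,0,0.03,10]
    - [0.4,0.335,0,0.04,10]
    - [0.51,0.43,0,0.05,10]
    - [0.62,0.52,0,0.06,10]
    - [0.73,0.61,0,0.062,10]
    - [0.83,0.7,0,0.062,10]
    - [0.91,0.765,0,0.062,10]
    - [0.97,0.815,0,0.062,10]
    - [1,0.84,0,0.062,10]

```text
time_s: 19.65
tcp_pos: [0.6126, -0.3562, 0.2044]
eef_rot: [180.0, -0.0, -74.1]
contact_force: [0.6, -0.4, -0.7]
gripper_width: 0.0179
gripper_force: 40.0
```

```bash
python3 - <<'E'
from h import *
goto(.607,-.372,.09,-74); print(r.get_state()['tcp_pos'])
E
python3 tilt.py
```

```text
shares [0.055 0.039 0.458] turn -0.001
[ 0.6125982  -0.35621689  0.20442996]
edge -1.0 t 20.0 M 0.1 Fz -0.68 [ 0.6126 -0.3562  0.2044]
```

Request:
step_arm:
  plan:
    - [0,0.02,0.04,0,10]
    - [0,0.039,0.12,0,10]
    - [0,0.039,0.22,0,10]
    - [0,0.039,0.31,0,10]
    - [0,0.039,0.38,0,10]
    - [0,0.039,0.42,0,10]
    - [0,0.039,0.44,0,10]
    - [0,0.039,0.44,0,10]

```text
time_s: 20.37
tcp_pos: [0.6047, -0.3558, 0.0933]
eef_rot: [179.9, 0.0, -73.9]
contact_force: [0.1, 0.3, -1.3]
gripper_width: 0.0181
gripper_force: 40.0
```

Request:
step_arm:
  plan:
    - [0.003,0,0.013,0,10]
    - [0.01,0,0.025,0,10]
    - [0.017,0,0.037,0,10]
    - [0.025,0,0.049,0,10]
    - [0.033,0,0.061,0,10]
    - [0.041,0,0.073,0,10]
    - [0.048,0,0.085,0,10]
    - [0.055,0,0.096,0,10]
    - [0.055,0,0.102,0,10]
    - [0.055,0,0.104,0,10]
    - [0.055,0,0.104,0,10]
  newtons: 9

```text
time_s: 21.28
tcp_pos: [0.6088, -0.3701, 0.0682]
eef_rot: [180.0, -0.0, -74.0]
contact_force: [0.4, -0.8, 2.9]
gripper_width: 0.0181
gripper_force: 9.0
```

```bash
python3 tilt.py
python3 - <<'E'
from h import *
s=r.get_state(); print(s['contact_force'],s['moment'])
E
```

```text
edge 240.0 t -0.8 M 0.684 Fz 2.86 [ 0.6088 -0.3701  0.0682]
[ 0.86703754 -1.2373143   3.03358437] [-0.55795516  0.07198103  0.01433701]
```

Request:
step_arm:
  plan:
    - [0,0,-0.002,0,16]
    - [0,0,-0.002,0,24]
    - [0,0,-0.002,0,34]
    - [0,0,-0.002,0,44]
    - [0,0,-0.002,0,50]
    - [0,0,-0.002,0,50]
    - [0,0,-0.002,0,50]
  newtons: 3

```text
time_s: 21.92
tcp_pos: [0.6088, -0.3697, 0.0685]
eef_rot: [180.0, 0.0, -74.0]
contact_force: [0.3, -0.3, -0.1]
gripper_width: 0.0482
gripper_force: 0.0
```

Request:
step_arm:
  plan:
    - [0,0,-0.03,0,50]
    - [0,0,-0.1,0,50]
    - [0,0,-0.2,0,50]
    - [0,0,-0.32,0,50]
    - [0,0,-0.44,0,50]
    - [0,0,-0.56,0,50]
    - [0,0,-0.68,0,50]
    - [0,0,-0.8,0,50]
    - [0,0,-0.9,0,50]
    - [0.1,0,-0.97,0,50]
    - [0.14,0,-1,0,50]
    - [0.14,0,-1,0,50]

```text
time_s: 22.92
tcp_pos: [0.619, -0.4055, 0.3215]
eef_rot: [-179.8, -0.2, -74.0]
contact_force: [-0.3, 0.9, -1.0]
gripper_width: 0.0501
gripper_force: 0.0
```

```bash
python3 look2.py 18 1
python3 - <<'E'
from h import *
np.set_printoptions(precision=4,suppress=True)
s=r.get_state(); print(s['tcp_pos'],s['gripper_width'],s['contact_force'])
im=save('wrist','w18')[:,:,::-1].astype(int); b,g,rr=im[...,0],im[...,1],im[...,2]; S=im.sum(2)
# expected corner pixels for level scoop gripped at (.608,-.371,.087), yaw 106
G=[.608,-.371,.086]
for p in[(-.048,.04,.034),(-.048,-.04,.034),(.048,-.04,.01),(.048,.04,.01),HT]: print('pred',np.round(wproj(scoop(p,G,106,0),s),1))
q=((rr-b)<25)&(S>200)
for y in range(190,260,6):
  x=[c for c in range(280,365) if q[y,c]]; print(y,x[0] if x else 0,x[-1] if x else 0,end='; ')
m=np.zeros(S.shape,np.uint8); m[150:205,305:340]=S[150:205,305:340]<110; ys,xs=np.nonzero(m); print('\nhandle',xs.mean(),ys.min(),ys.max())
# tray conkers
for n,k in(('scene','c'),('side','s')):
  i2=cv2.imread(f'pics/{k}18.png').astype(int); i0=cv2.imread(f'pics/{n}0.png').astype(int)
  d=(np.abs(i2-i0).sum(2)>110).astype(np.uint8); d=cv2.morphologyEx(d,cv2.MORPH_OPEN,np.ones((3,3)))
  c,l,st,ce=cv2.connectedComponentsWithStats(d); print(n,[(ce[i].round().tolist(),int(st[i,4])) for i in range(1,c) if st[i,4]>8])
E
```

```text
scene [458.7 225.4] [443, 217, 27, 16, 237] [38. 56. 93.] z.045: [0.435 0.25 ] z.13 [0.52  0.259]
scene [426.5 271.4] [423, 249, 7, 45, 183] [38. 57. 95.] z.045: [0.611 0.231] z.13 [0.678 0.242]
scene [497.2 287.7] [491, 275, 13, 26, 192] [23. 40. 91.] z.045: [0.576 0.383] z.13 [0.646 0.379]
side [236.4 280.4] [233, 274, 8, 14, 54] [26. 43. 82.] z.045: [0.645 0.215] z.13 [0.598 0.243]
[ 0.6182 -0.4035  0.3184] 0.05007406080168282 [-0.4704 -0.3213 -0.459 ]
pred [345.6 209.7]
pred [292.7 209.7]
pred [295.7 257.2]
pred [342.6 257.2]
pred [319.2 177. ]
190 0 0; 196 0 0; 202 313 325; 208 294 344; 214 293 345; 220 294 344; 226 294 344; 232 294 344; 238 295 343; 244 295 364; 250 295 364; 256 296 364; 
handle 318.7477064220183 176 204
scene [([170.0, 16.0], 1665), ([418.0, 22.0], 1062), ([485.0, 43.0], 2229), ([228.0, 25.0], 179), ([206.0, 21.0], 39), ([203.0, 26.0], 33), ([195.0, 44.0], 84), ([231.0, 47.0], 142), ([160.0, 42.0], 66), ([203.0, 41.0], 9), ([179.0, 43.0], 15), ([206.0, 47.0], 69), ([401.0, 65.0], 200), ([180.0, 56.0], 80), ([206.0, 56.0], 54), ([426.0, 55.0], 9), ([433.0, 57.0
[... 988 characters left out ...]
4.0, 188.0], 220), ([480.0, 184.0], 63), ([476.0, 180.0], 21), ([597.0, 191.0], 99), ([603.0, 182.0], 12), ([482.0, 192.0], 24), ([478.0, 200.0], 27), ([576.0, 239.0], 1223), ([602.0, 203.0], 9), ([599.0, 212.0], 12), ([314.0, 222.0], 62), ([296.0, 230.0], 65), ([587.0, 228.0], 18), ([285.0, 235.0], 70), ([600.0, 239.0], 145), ([588.0, 236.0], 20), ([586.0, 245.0], 9), ([590.0, 248.0], 16), ([594.0, 297.0], 1017), ([600.0, 268.0], 12), ([556.0, 275.0], 9), ([563.0, 294.0], 12), ([490.0, 313.0], 9), ([468.0, 323.0], 18), ([473.0, 328.0], 9), ([475.0, 338.0], 40), ([206.0, 356.0], 374), ([479.0, 364.0], 42), ([556.0, 379.0], 9), ([587.0, 384.0], 75), ([571.0, 384.0], 9), ([508.0, 392.0], 319)]
```

The scoop's corners match a level pose on the mat. Only the three conkers changed on the bench (now in the dish), so I'm handing in.

```bash
python3 -c "
from h import *
print(workorder.close_job())"
```

```text
the job is handed in; nothing more can be done
None
```

I tipped three conkers into the glass dish with the scoop, stood the scoop empty and level back on its mat, saw nothing else moved in the final images, and handed the job in at about 23 s; no verdict was shown.

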